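# Press a price label holder home under the shelf lip

### The job

Take the loose price label holder off the counter and stand it on the narrow ledge along the shelf's front, in the free bay and with its flat tongue towards the shelf. Then slide the tongue in under the shelf lip, by feel, against the spring strip hidden inside until it is pressed fully home and goes no farther, without ramming it. Finish while still holding it pressed home (the spring pushes it back out if let go), and leave the glassware and other goods undisturbed.

Things in the scene. Friction and masses are not known exactly. Their poses are not given: they have to be found in the camera images.
- holder: Loose price label holder, rigid grey plastic, L-shaped, about 80 g: upright plate 10 thick (x) x 60 wide (y) x 50 mm high, white paper label on its -x face, and a flat tongue 44 long x 60 wide x 8 mm thick running to +x from the plate's foot (tip at x = 49 mm). Origin: on the underside, below the plate's middle. Starts standing on the counter, tongue roughly away from the robot.
- bay: Free bay of the shelf edge (grey ledge, black lip), fixed, 138 mm wide; the like bay beside it, left or right, already holds a fixed label holder. Origin: at counter level below the middle of the ledge's front edge; +x into the shelf, y along the ledge, z up. Flat ledge 70 mm above the counter, 60 mm deep (x 0 to 60) in front of the lip. Nothing stands above the lip up to x = 135 mm.
- mouth (a point): Middle of the slot's mouth below the lip's front edge, 60 mm in from the ledge's front edge and 77 mm above the counter; axes as the bay's. The slot is 14 mm high and 92 mm wide (y); the lip over it is a 6 mm plate, underside 84 mm and top 90 mm above the counter. The tongue slides in along +x.
- strip (a joint): How far the hidden spring strip in the slot is pressed in, m: 0 free, about 0.012 when the tongue meets the solid stops (fully home). The free strip's face lies 16 to 26 mm behind the lip's front edge, differing per run. It pushes back with 3 N at first touch, 7 N fully home (with friction a push may take 15 N); then it is solid. Fully home, the holder's origin is 39 to 49 mm in from the ledge's front edge.
- tumbler_a: clear glass tumbler, upright, 72 mm across, 85 mm high, on the counter beside the holder; bystander. Origin: centre of its underside.
- tumbler_b: clear glass tumbler, upright, 72 mm across, 85 mm high, on the counter beside the holder; bystander. Origin: centre of its underside.
- tumbler_c: clear glass tumbler, upright, 68 mm across, 75 mm high, on the shelf deck; bystander. Origin: centre of its underside.
- tumbler_d: clear glass tumbler, upright, 68 mm across, 75 mm high, on the shelf deck; bystander. Origin: centre of its underside.
- storage_jar: Glass storage jar with steel lid, 90 mm across, 130 mm high, on the counter to the left; bystander. Origin: centre of its underside.
- carton: Cardboard carton 90 x 120 x 100 mm high, on the counter to the right; bystander. Origin: centre of its underside.
- bottle: Green glass bottle 64 mm across, 190 mm high, on the counter to the left; bystander. Origin: centre of its underside.
Not all that is in view belongs to the job. Leave any blue or green look-alike of the bay alone.

How it is judged (in metres and radians):
On the way:
1. the holder stands upright on the free bay's ledge, tongue towards the shelf, strip not yet pressed (z of holder in the frame of bay between 0.064 and 0.077 m and y of holder in the frame of bay between -0.02 and 0.02 m and angle between holder's own z axis and vertical below 0.12 rad and angle between the x axis of holder and the x axis of bay, either way round below 0.15 rad and x of holder in the frame of bay above -0.015 m and x of mouth in the frame of holder above 0 m and contact force between holder and bay above 0.1 N and value of joint strip below 0.003 m), for 0.1 s.
At the end, for the whole second after the job is handed in: The holder stands on the free bay's ledge (upright within 0.12 rad, square to the bay within 0.15 rad, within 20 mm of the bay's middle), tongue under the lip, with the spring strip pressed in by at least 9 of its 12 mm, pushing on the shelf with 4 to 60 N, at rest, the robot still pressing on it (z of holder in the frame of bay between 0.064 and 0.077 m and y of holder in the frame of bay between -0.02 and 0.02 m and angle between holder's own z axis and vertical below 0.12 rad and angle between the x axis of holder and the x axis of bay, either way round below 0.15 rad and value of joint strip above 0.009 m and x of holder in the frame of bay between 0.035 and 0.054 m and x of mouth in the frame of holder above 0 m and contact force between holder and bay between 4 and 60 N and contact force between any of the fingers, the arm and holder above 2 N and linear speed of holder below 0.02 m/s); the arm keeps its last pose, push and grip.
It fails at once if the holder is rammed against the shelf with more than 80 N (contact force between holder and bay above 80 N).
It fails at once if a bystander is shoved more than 25 mm or tipped (distance of any of tumbler_a, tumbler_b, tumbler_c, tumbler_d, storage_jar, carton, bottle from where it was at the start of the episode above 0.025 m or angle between any of tumbler_a, tumbler_b, tumbler_c, tumbler_d, storage_jar, carton, bottle's own z axis and vertical above 0.3 rad).
It also fails if it takes over 54 s, if anything falls off the work surface, if the arm or the gripper's body presses on something with over 40 N, if the wrist force passes 120 N, or if a joint passes its speed limit or range.

### The arm

A 7-joint arm with a two-finger parallel gripper is mounted at the origin on the work surface. World frame = base frame: x ahead of the robot, y to its left, z up, the work surface at z = 0. Lengths are in m, angles in degrees, forces in N, time in s.
With the tool pointing down it reaches from about 0.4 to 0.9 m from the base axis. Payload 5.5 kg.
Tool frame: the origin (TCP) lies between the finger pads; the fingertips stand 8 mm ahead of it and the grasp point (between the pads) lies 11 mm behind it; y points along the fingers, x is the direction in which the jaws open and shut, and the axes are right-handed (so a half turn about y gives the same grasp; the last joint's range is limited). The gripper opens to 85 mm and grips with 20 to 120 N. Pads are 22 mm wide; open, the fingers measure 114 mm over their backs; the gripper's body (76 mm by 85 mm) begins 54 mm behind the grasp point. The pads swing forward as they close: fully open they stand 13 mm farther back than shut.
Start: joints at [-49.32, 28.699, -24.465, 88.831, 12.651, 65.22, -12.049], TCP at [0.281, 0.586, 0.239] pointing down, gripper open.
Joint ranges: [-164.97, 164.97], [-17.58, 116.51], [-87.97, 89.64], [11.32, 138.91], [-80.73, 260.73], [10.89, 115.49], [-147.41, 147.41]. Speed limits (degrees/s): [147.25, 147.25, 180, 180, 180, 180, 180].

### API

Orientations are given as a 3x3 rotation matrix whose columns are the frame's x, y, z axes.
In Python, from rig import state, read_camera, camera_info, sign_off, find_in, outline_of gives the robot as it stands. The module is installed in compiled form; this text tells all that it offers.
- The arm moves only by the tool step_arm, never from a script. Its argument "targets" is a list of rows, each a list of 4 numbers: the shift along the tool's x, y, z in m, then the turn about the tool's y in degrees. In form: [[x, y, z, spin], ...]. A call has 1 to 10 rows; each row shifts and turns the commanded pose from where the row before left it, along the tool's axes as they then stand; what a row does not reach is not made up. A row lasts 1/8 s, in which the tool goes at most 62.5 mm and 10.7 degrees, less where a joint would pass 70% of its speed; a pose out of reach is approached as far as the arm can. A call is refused whole if a number of a shift passes 0.0625 or a number of a turn 10.7, either way. A call with a gripper value outside its range is refused whole. "grip" is the closure, from 0 (fully open) to 1 (shut), set as the call begins (left out, the last holds). The fingers move at their own pace and stop on an object; "newtons" is the grip in N (left out, the last holds). Time passes only in rows, so rows that do not move let the fingers close. It gives the time, the measured TCP pose, the force and the opening at its end, in the units of the state.
- state(): the state, without advancing time (a new reading comes with each control period).
- read_camera(name): name is "side" or "top"; returns (picture, depth): 384x512x3 uint8, red, green, blue; 384x512 float32, m along the optical axis (not along the pixel's ray), 0 where there is no reading.
- camera_info(name): a dict with "camera_matrix" (3x3 intrinsics, pixels), "cam_to_world" (4x4, takes a point from camera to world coordinates). Camera axes: x right, y up, looking along -z (the intrinsics and any distortion apply to the point x, -y, -z); pixel columns grow to the right and rows downward; lengths in m; the calibration is good to about 2 mm. A picture is of the moment at which its call begins. camera_info takes no time and is no camera call.
- sign_off(): hands the job in, once; it reports no verdict.
Trained networks look in the newest picture that a camera, given by its name, has taken for a name from the list of things; names that differ only in an ending like _2 or _b are one class to them, and where a whole thing is asked for, a point or a joint stands for the part that bears it (a point fixed in the world has none). Each returns a list of dicts, best first, with "score" (0 to 1); they miss things now and then, are a little off and sometimes report something else, mostly with a low value. They report only what shows in the picture. A call takes as long as a camera call. They do not tell look-alikes from the thing itself.
- find_in(camera, name): "position" ([column, row] as shares, 0 to 1, of the picture: columns of its width, rows of its height, amid what is visible of it).
- outline_of(camera, name): "region" (384x512 bool, what is visible of it) and "position" ([column, row] as shares, 0 to 1, of the picture: columns of its width, rows of its height, amid what is visible of it).
The state is a dict: "clock": time; "q": joint angles; "joint_vel": joint speeds; "joint_torque": joint torques, N m; "tcp_pos": TCP position; "tool_rot": TCP orientation; "force": force on the tool from outside, world axes, zero at the start; "wrist_torque": the same for the moment, N m; "gripper_width": finger opening in m.
Only numpy, scipy, OpenCV 4.12 (cv2) and the standard library are available. Lean on these libraries where they do the work, as an engineer would, in place of code of your own. Each camera call takes 0.05 s, during which the arm holds its last target.

## Working session

There is one attempt and no reset: what is moved stays moved. The work goes in short steps, Python scripts to look and compute and a tool call to move; the robot and the scene stay as the last step left them, time stands still between calls to the robot, and variables do not carry over. Pictures are saved under pics/ and viewed, and the job is handed in when it is done.

Besides the shell and the picture viewer there is one more tool, called after ">>>" in YAML: its name, and indented under it one key for each argument. step_arm: Moves the arm, as the interface text tells. Its arguments: {"type":"object","properties":{"targets":{"type":"array"},"grip":{"type":"number"},"newtons":{"type":"number"}},"required":["targets"]}

```bash
mkdir -p pics; cat > h.py <<'E'
import numpy as np, cv2
from rig import *
def cap(n,tag):
    im,d=read_camera(n); cv2.imwrite(f'pics/{tag}.png',cv2.cvtColor(im,cv2.COLOR_RGB2BGR)); np.save(f'pics/{tag}.npy',d); return im,d
def world(n,d):
    ci=camera_info(n);K=np.array(ci['camera_matrix']);T=np.array(ci['cam_to_world'])
    v,u=np.mgrid[0:d.shape[0],0:d.shape[1]]
    x=(u-K[0,2])/K[0,0]*d;y=(v-K[1,2])/K[1,1]*d
    P=np.stack([x,-y,-d,np.ones_like(d)],-1)@T.T
    P=P[...,:3];P[d<=0]=np.nan
    return P
E
python3 - <<'E'
from h import *
np.set_printoptions(precision=4,suppress=True)
for n in('side','top'):
    cap(n,n+'0'); ci=camera_info(n); print(ci)
s=state(); print(s)
E
```

```text
{'camera_matrix': array([[371.128 ,   0.    , 257.619 ],
       [  0.    , 371.128 , 190.1798],
       [  0.    ,   0.    ,   1.    ]]), 'cam_to_world': array([[ 0.7185,  0.4649, -0.5173,  0.0275],
       [-0.6955,  0.4887, -0.5268, -0.4987],
       [ 0.0079,  0.7383,  0.6745,  0.7436],
       [ 0.    ,  0.    ,  0.    ,  1.    ]])}
{'camera_matrix': array([[393.9953,   0.    , 257.9988],
       [  0.    , 393.9953, 190.6989],
       [  0.    ,   0.    ,   1.    ]]), 'cam_to_world': array([[ 0.0237,  0.9959, -0.0876,  0.4398],
       [-0.9997,  0.0241,  0.0034, -0.0009],
       [ 0.0055,  0.0875,  0.9961,  1.1959],
       [ 0.    ,  0.    ,  0.    ,  1.    ]])}
{'clock': 0.1, 'q': array([-49.3204,  28.7467, -24.4562,  88.8839,  12.6501,  65.2193,
       -12.0503]), 'joint_vel': array([ 0.0713, -0.1518, -0.0156, -0.1805, -0.0094, -0.0586, -0.028 ]), 'joint_torque': array([ -0.0107, -57.0809,  -5.839 , -28.1749,   0.0103,   0.0056,
         0.    ]), 'tcp_pos': array([0.2806, 0.5857, 0.2384]), 'tool_rot': array([[ 0.432 , -0.0008, -0.9019],
       [ 0.9019, -0.0015,  0.432 ],
       [-0.0017, -1.    ,  0.0001]]), 'force': array([ 0.6146, -0.5228,  0.65  ]), 'wrist_torque': array([-0.0006,  0.0247, -0.0113]), 'gripper_width': 0.08546027556649527}
```

View pics/side0.png

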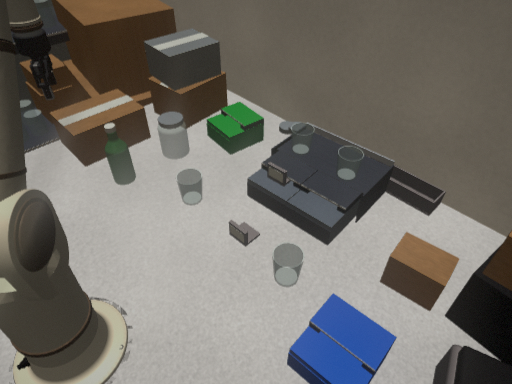

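View pics/top0.png

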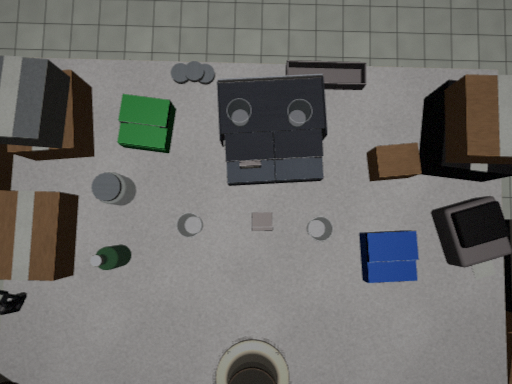

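The side view shows the fixed holder in the left (+y) bay at about side (278,172) and top (250,163). That makes the right-hand bay, around top (298,165), the free one. The loose holder is at side (243,232) / top (262,221), between two tumblers. The green unit at top (146,122) and the blue unit at top (391,257) are look-alikes. Next I'll measure.

```bash
python3 - <<'E'
from h import *
np.set_printoptions(precision=4,suppress=True)
for n in('side','top'):
    im,d=cap(n,n+'1'); W=world(n,d)
    for nm in('holder','bay','tumbler_a'):
        for o in outline_of(n,nm):
            r=o['region']; P=W[r]; P=P[np.isfinite(P[:,0])]
            print(n,nm,round(o['score'],2),np.array(o['position'])*[512,384],r.sum(),np.percentile(P,[2,50,98],axis=0).round(3).tolist())
            if nm=='holder' and r.sum()>50: np.save(f'pics/h_{n}_{int(o["position"][0]*512)}.npy',r)
a=cv2.imread('pics/side1.png');b=cv2.imread('pics/top1.png')
c=np.hstack([cv2.resize(a[110:260,210:410],(600,450),interpolation=2)])
e=cv2.resize(b[60:250,200:340],(442,600),interpolation=2)
cv2.imwrite('pics/cs1.png',c);cv2.imwrite('pics/ct1.png',e)
E
```

```text
side holder 0.62 [243.5072 231.7056] 499 [[0.424, -0.048, -0.001], [0.431, -0.026, 0.011], [0.478, 0.01, 0.05]]
side bay 0.93 [233.1136 127.7952] 2070 [[0.654, 0.257, 0.002], [0.715, 0.299, 0.067], [0.793, 0.4, 0.09]]
side bay 0.79 [339.3024 348.5184] 6361 [[0.287, -0.451, 0.017], [0.354, -0.383, 0.079], [0.429, -0.319, 0.091]]
side bay 0.63 [325.5808 207.5136] 3584 [[0.57, -0.19, 0.005], [0.627, -0.131, 0.069], [0.714, -0.052, 0.09]]
side tumbler_a 0.9 [302.8992 136.0128] 677 [[0.713, 0.022, 0.034], [0.735, 0.048, 0.139], [0.871, 0.203, 0.164]]
side tumbler_a 0.84 [348.3136 160.896 ] 791 [[0.715, -0.141, 0.089], [0.734, -0.113, 0.139], [0.779, -0.079, 0.164]]
side tumbler_a 0.74 [287.2832 263.3088] 1183 [[0.401, -0.215, -0.001], [0.436, -0.179, 0.053], [0.468, -0.142, 0.085]]
side tumbler_a 0.73 [189.696 184.512] 815 [[0.402, 0.155, -0.001], [0.432, 0.179, 0.056], [0.469, 0.223, 0.084]]
side tumbler_a 0.41 [319.2832 207.7824] 3461 [[0.57, -0.189, 0.007], [0.627, -0.132, 0.069], [0.71, -0.054, 0.09]]
top holder 0.69 [113.7152 190.5024] 1123 [[0.494, 0.367, 0.018], [0.533, 0.393, 0.127], [0.574, 0.442, 0.133]]
top bay 0.98 [299.8784 153.4848] 2446 [[0.574, -0.182, 0.05], [0.641, -0.115, 0.087], [0.713, -0.05, 0.093]]
top bay 0.96 [386.816  254.5152] 2800 [[0.294, -0.449, 0.015], [0.365, -0.374, 0.086], [0.43, -0.312, 0.093]]
top bay 0.86 [143.8208 123.6096] 2823 [[0.658, 0.26, 0.013], [0.727, 0.325, 0.074], [0.799, 0.4, 0.093]]
top tumbler_a 0.97 [231.8848 111.7824] 558 [[0.715, 0.025, 0.09], [0.756, 0.056, 0.122], [0.776, 0.084, 0.166]]
top tumbler_a 0.85 [187.0848 225.216 ] 532 [[0.405, 0.157, -0.001], [0.437, 0.199, 0.021], [0.47, 0.222, 0.087]]
top tumbler_a 0.7 [296.6016 111.7824] 518 [[0.717, -0.138, 0.091], [0.761, -0.111, 0.122], [0.779, -0.081, 0.166]]
top tumbler_a 0.59 [318.208  229.0176] 516 [[0.405, -0.212, -0.001], [0.436, -0.189, 0.02], [0.468, -0.148, 0.086]]
```

```bash
ls pics
```

```text
cs1.png
ct1.png
h_side_243.npy
h_top_113.npy
side0.npy
side0.png
side1.npy
side1.png
top0.npy
top0.png
top1.npy
top1.png
```

View pics/cs1.png

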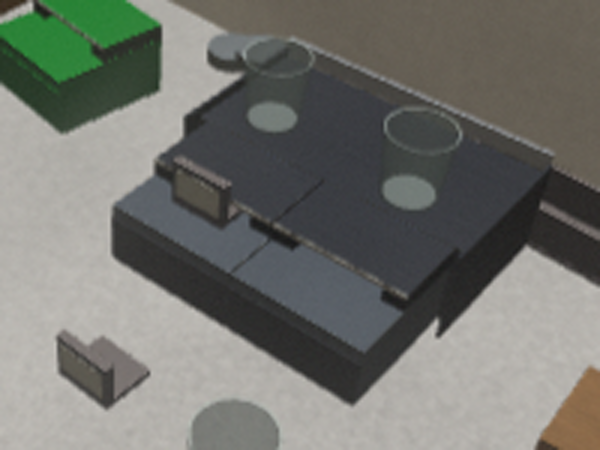

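View pics/ct1.png

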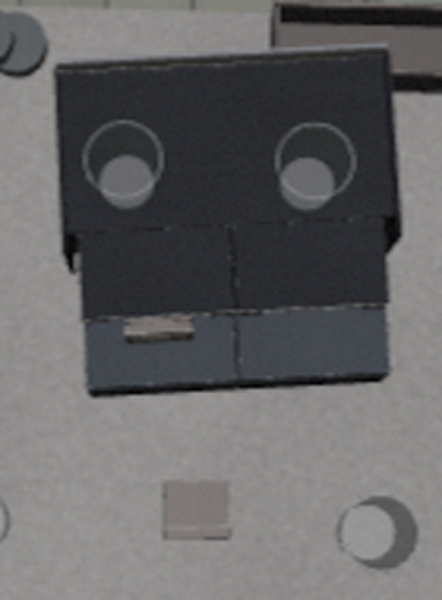

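```bash
python3 - <<'E'
from h import *
np.set_printoptions(precision=4,suppress=True,linewidth=150)
for n in('side','top'):
    d=np.load(f'pics/{n}1.npy'); W=world(n,d); x,y,z=W[...,0],W[...,1],W[...,2]
    reg=(x>.36)&(x<.52)&(y>-.09)&(y<.06)
    for nm,zl,zh in(('tongue',.005,.012),('platetop',.046,.056),('mid',.015,.045)):
        m=reg&(z>zl)&(z<zh); P=W[m]
        if len(P)<5: print(n,nm,len(P)); continue
        r=cv2.minAreaRect(P[:,:2].astype(np.float32)*1000)
        print(n,nm,len(P),'rect mm',np.round(r[0],1),np.round(r[1],1),round(r[2],1),'z',np.median(P[:,2]).round(4), 'mean',P.mean(0)*1000)
    # shelf
    reg=(x>.5)&(x<.75)&(y>-.25)&(y<.16)
    for nm,zl,zh in(('ledge',.064,.076),('lip',.085,.097)):
        m=reg&(z>zl)&(z<zh); P=W[m]
        r=cv2.minAreaRect(P[:,:2].astype(np.float32)*1000)
        print(n,nm,len(P),'rect',np.round(r[0],1),np.round(r[1],1),round(r[2],1),'z',np.median(P[:,2]).round(4),'pct',np.percentile(P[:,:2],[1,99],axis=0).tolist())
        # front edge
        ys=np.arange(-.2,.13,.02)
        print([(round(a,2),round(float(P[(abs(P[:,1]-a)<.01),0].min()),4),round(float(P[(abs(P[:,1]-a)<.01),0].max()),4)) for a in ys if (abs(P[:,1]-a)<.01).sum()>3])
E
```

```text
side tongue 183 rect mm [451.9 -18.3] [55.3 61.5] 1.9 z 0.007 mean [459.2724 -23.7199   7.2164]
side platetop 79 rect mm [430.4 -18.1] [11. 59.] 2.8 z 0.0485 mean [429.7974 -18.7766  48.6067]
side mid 149 rect mm [425.6 -19.6] [10.3 60.7] 10.1 z 0.0308 mean [426.2367 -23.7096  30.2615]
side ledge 1919 rect [635.9 -57.9] [165.5 309.4] 12.0 z 0.0686 pct [[0.5623263672142433, -0.19247425353163625], [0.7168460836395594, 0.08493076899319657]]
[(np.float64(-0.2), 0.5817, 0.749), (np.float64(-0.18), 0.5791, 0.7226), (np.float64(-0.16), 0.5762, 0.6536), (np.float64(-0.14), 0.5756, 0.6513), (np.float64(-0.12), 0.5742, 0.651), (np.float64(-0.1), 0.5726, 0.6476), (np.float64(-0.08), 0.57, 0.6473), (np.float64(-0.06), 0.5701, 0.6342), (np.float64(-0.04), 0.5674, 0.6336), (np.float64(-0.02), 0.5656, 0.6385), (np.float64(-0.0), 0.5651, 0.6381), (np.float64(0.02), 0.5626, 0.6064), (np.float64(0.04), 0.5608, 0.6034), (np.float64(0.06), 0.5601, 0.6169), (np.float64(0.08), 0.5588, 0.6225), (np.float64(0.1), 0.6195, 0.6854)]
side lip 2840 rect [674.7 -40.9] [150.3 310.8] 0.0 z 0.0884 pct [[0.6029679628
[... 1699 characters left out ...]
0.7002)]
top lip 3918 rect [676.1 -38. ] [147.7 304.1] 0.1 z 0.0899 pct [[0.6236261143511068, -0.1817375096216601], [0.7487893204052655, 0.10513318953945713]]
[(np.float64(-0.18), 0.64, 0.7489), (np.float64(-0.16), 0.6394, 0.7498), (np.float64(-0.14), 0.6364, 0.7497), (np.float64(-0.12), 0.6356, 0.7493), (np.float64(-0.1), 0.6353, 0.75), (np.float64(-0.08), 0.632, 0.7485), (np.float64(-0.06), 0.6313, 0.7496), (np.float64(-0.04), 0.6301, 0.7496), (np.float64(-0.02), 0.6277, 0.7499), (np.float64(-0.0), 0.6042, 0.7497), (np.float64(0.02), 0.6036, 0.7494), (np.float64(0.04), 0.6022, 0.7498), (np.float64(0.06), 0.6021, 0.7498), (np.float64(0.08), 0.6197, 0.7494), (np.float64(0.1), 0.619, 0.7498)]
```

```bash
python3 - <<'E'
from h import *
np.set_printoptions(precision=4,suppress=True,linewidth=150)
for n in('side','top'):
    d=np.load(f'pics/{n}1.npy'); W=world(n,d); x,y,z=W[...,0],W[...,1],W[...,2]
    ths=np.radians(4.2); ex=np.array([np.cos(ths),np.sin(ths)]);ey=np.array([-ex[1],ex[0]])
    # front edge line fit
    m=(z>.064)&(z<.076)&(x>.54)&(x<.66)&(y>-.22)&(y<.11); P=W[m]
    X,Y=[],[]
    for a in np.arange(-.18,.08,.01):
        q=P[abs(P[:,1]-a)<.005]; X.append(np.percentile(q[:,0],1));Y.append(a)
    f=np.polyfit(Y,X,1); print(n,'edge yaw',np.degrees(np.arctan(-f[0])),'x at y=-.115',np.polyval(f,-.115),'res',np.std(np.polyval(f,Y)-X))
    m=(z>.086)&(z<.095)&(x>.62)&(x<.66)&(y>-.2)&(y<-.03); P=W[m]
    X,Y=[],[]
    for a in np.arange(-.17,-.04,.01):
        q=P[abs(P[:,1]-a)<.005]; X.append(np.percentile(q[:,0],2));Y.append(a)
    f=np.polyfit(Y,X,1); print(n,'lip yaw',np.degrees(np.arctan(-f[0])),'x at y=-.11',np.polyval(f,-.11))
    # along ledge coords
    m=(z>.066)&(z<.074)&(x>.57)&(x<.62); P=W[m]; v=P[:,:2]@ey; v=v[(v>-.3)&(v<.1)]
    print('ledge v extents',np.percentile(v,[0.2,99.8]))
    # gaps in ledge or lip: low-z pixels
    im=cv2.cvtColor(cv2.imread(f'pics/{n}1.png'),cv2.COLOR_BGR2GRAY)
    m=(z>.06)&(z<.078)&(x>.575)&(x<.61)&(y>-.2)&(y<.1); v=W[m][:,:2]@ey; g=im[m]
    b=np.arange(-.24,.06,.004); print([(round(c,3),int(np.median(g[(v>=c)&(v<c+.004)]))) for c in b if ((v>=c)&(v<c+.004)).sum()>2])
    # holder
    reg=(x>.40)&(x<.45)&(y>-.06)&(y<.03)&(z>.044)&(z<.055)
    P=W[reg]; l=cv2.fitLine(P[:,:2].astype(np.float32),cv2.DIST_HUBER,0,.001,.001).ravel(); print('plate top yaw',np.degrees(np.arctan2(-l[0]*np.sign(l[1]),abs(l[1]))),l[2:],P[:,:2].min(0),P[:,:2].max(0))
    reg=(x>.40)&(x<.432)&(y>-.06)&(y<.03)&(z>.006)&(z<.042)
    P=W[reg]
    if len(P)>20: l=cv2.fitLine(P[:,:2].astype(np.float32),cv2.DIST_HUBER,0,.001,.001).ravel(); print('front face yaw',np.degrees(np.arctan2(-l[0]*np.sign(l[1]),abs(l[1]))),l[2:],P[:,:2].min(0),P[:,:2].max(0))
    reg=(x>.43)&(x<.5)&(y>-.06)&(y<.03)&(z>.004)&(z<.013); P=W[reg]
    X=[];Y=[]
    for a in np.arange(-.04,.01,.005):
        q=P[abs(P[:,1]-a)<.004]
        if len(q)>2: X.append(q[:,0].max());Y.append(a)
    f=np.polyfit(Y,X,1); print('tongue tip yaw',np.degrees(np.arctan(-f[0])),'x at -.017',np.polyval(f,-.017),len(X),'y ext',P[:,1].min(),P[:,1].max())
E
```

```text
side edge yaw 4.443780248065524 x at y=-.115 0.5743068880873574 res 0.0005806780121170054
side lip yaw 4.511248742254818 x at y=-.11 0.6334966358574438
ledge v extents [-0.2325  0.0442]
[(np.float64(-0.236), 54), (np.float64(-0.232), 91), (np.float64(-0.228), 95), (np.float64(-0.224), 95), (np.float64(-0.22), 95), (np.float64(-0.216), 95), (np.float64(-0.212), 95), (np.float64(-0.208), 95), (np.float64(-0.204), 96), (np.float64(-0.2), 94), (np.float64(-0.196), 95), (np.float64(-0.192), 94), (np.float64(-0.188), 95), (np.float64(-0.184), 95), (np.float64(-0.18), 95), (np.float64(-0.176), 95), (np.float64(-0.172), 95), (np.float64(-0.168), 95), (np.float64(-0.164), 94), (np.float64(-0.16), 94), (np.float64(-0.156), 95), (np.float64(-0.152), 94), (np.float64(-0.148), 94), (np.float64(-0.144), 93), (np.float64(-0.14), 94), (np.float64(-0.136), 93), (np.float64(-0.132), 93), (np.float64(-0.128), 92), (np.float64(-0.124), 92), (np.float64(-0.12), 92), (np.float64(-0.116), 92), (np.float64(-0.112), 93), (np.float64(-0.108), 93), (np.float64(-0.104), 93), (np.float64(-0.1), 92), (np.float64(
[... 2644 characters left out ...]
2), (np.float64(-0.032), 72), (np.float64(-0.028), 73), (np.float64(-0.024), 72), (np.float64(-0.02), 71), (np.float64(-0.016), 72), (np.float64(-0.012), 72), (np.float64(-0.008), 71), (np.float64(-0.004), 72), (np.float64(0.0), 72), (np.float64(0.004), 71), (np.float64(0.008), 71), (np.float64(0.012), 71), (np.float64(0.016), 71), (np.float64(0.02), 71), (np.float64(0.024), 70), (np.float64(0.028), 70), (np.float64(0.032), 70), (np.float64(0.036), 70), (np.float64(0.04), 84), (np.float64(0.044), 122)]
plate top yaw 2.9567041 [ 0.4317 -0.0112] [ 0.426  -0.0451] [0.436  0.0101]
tongue tip yaw -1.2704663512292766 x at -.017 0.48140668331798625 10 y ext -0.05195807410247268 0.023922710925254203
```

Measured values:
- **Bay:** origin about (0.576, -0.121), yaw about 4.4°. The ledge reads z≈0.070 and the lip 0.090, and the half-ledge width is 138 mm, all as described.
- **Holder:** plate at about (0.430, -0.018), yaw about 2.5°, top at 0.050.

The candidates for the bay are black right at top (300,160), black left at (250,160) which is occupied, green at (146,122) and blue at (391,257). Only the black right one fits, being grey with a black lip, empty, and next to the fixed holder. The crop above confirms it. I'll check the clearance around the start pose before moving.

```bash
python3 - <<'E'
from h import *
for n in('side','top'):
    d=np.load(f'pics/{n}1.npy'); W=world(n,d)
    for x0 in (.2,.3,.4,.5):
      print(n,x0,[(round(y0,1),round(float(np.nanmax(np.where((abs(W[...,0]-x0)<.05)&(abs(W[...,1]-y0)<.05),W[...,2],np.nan))),3)) for y0 in np.arange(-.1,.75,.1) if ((abs(W[...,0]-x0)<.05)&(abs(W[...,1]-y0)<.05)).any()])
E
```

```text
side 0.2 [(np.float64(-0.1), 0.004), (np.float64(0.0), 0.003), (np.float64(0.1), 0.603), (np.float64(0.2), 0.003), (np.float64(0.3), 0.004), (np.float64(0.4), 0.003), (np.float64(0.5), 0.348), (np.float64(0.6), 0.467), (np.float64(0.7), 0.003)]
side 0.3 [(np.float64(-0.1), 0.003), (np.float64(0.0), 0.004), (np.float64(0.1), 0.003), (np.float64(0.2), 0.003), (np.float64(0.3), 0.003), (np.float64(0.4), 0.191), (np.float64(0.5), 0.488), (np.float64(0.6), 0.489), (np.float64(0.7), 0.123)]
side 0.4 [(np.float64(-0.1), 0.087), (np.float64(0.0), 0.053), (np.float64(0.1), 0.083), (np.float64(0.2), 0.087), (np.float64(0.3), 0.003), (np.float64(0.4), 0.189), (np.float64(0.5), 0.122), (np.float64(0.6), 0.122), (np.float64(0.7), 0.122)]
side 0.5 [(np.float64(-0.1), 0.003), (np.float64(0.0), 0.01), (np.float64(0.1), 0.003), (np.float64(0.2), 0.086), (np.float64(0.3), 0.003), (np.float64(0.4), 0.132), (np.float64(0.5), 0.12), (np.float64(0.6), 0.123), (np.float64(0.7), 0.123)]
top 0.2 [(np.float64(-0.1), 0.008), (np.float64(0.0), 0.007), (np.float64(0.1), 0.006), (np.float64(0.2), 0.007), (np.floa
[... 151 characters left out ...]
.007), (np.float64(0.0), 0.007), (np.float64(0.1), 0.008), (np.float64(0.2), 0.007), (np.float64(0.3), 0.728), (np.float64(0.4), 0.193), (np.float64(0.5), 0.351), (np.float64(0.6), 0.32), (np.float64(0.7), 0.126)]
top 0.4 [(np.float64(-0.1), 0.088), (np.float64(0.0), 0.055), (np.float64(0.1), 0.006), (np.float64(0.2), 0.09), (np.float64(0.3), 0.007), (np.float64(0.4), 0.193), (np.float64(0.5), 0.126), (np.float64(0.6), 0.128), (np.float64(0.7), 0.126)]
top 0.5 [(np.float64(-0.1), 0.088), (np.float64(0.0), 0.014), (np.float64(0.1), 0.007), (np.float64(0.2), 0.088), (np.float64(0.3), 0.007), (np.float64(0.4), 0.135), (np.float64(0.5), 0.124), (np.float64(0.6), 0.126), (np.float64(0.7), 0.126)]
```

>>> step_arm:
  targets:
    - [0,-0.025,0,0]
    - [0,-0.025,0,0]
    - [0,-0.025,0,0]
    - [0,-0.01,0,10]
    - [0,0,0,10]
    - [0,0,0,10]
    - [0,0,0,10]
    - [0,0,0,10]
    - [0,0,0,10]
    - [0,0,0,2]
  grip: 0

```text
clock: 1.75
tcp_pos: [0.2807, 0.5862, 0.3244]
tool_rot: [[0.999, 0.0, -0.042], [0.042, 0.0, 0.999], [0.0, -1.0, 0.0]]
force: [-0.0, -0.6, 0.3]
gripper_width: 0.0856
```

>>> step_arm:
  targets:
    - [0.012,0,-0.03,0]
    - [0.012,0,-0.045,0]
    - [0.012,0,-0.045,0]
    - [0.012,0,-0.045,0]
    - [0.012,0,-0.045,0]
    - [0.012,0,-0.045,0]
    - [0.012,0,-0.045,0]
    - [0.012,0,-0.045,0]
    - [0.012,0,-0.045,0]
    - [0.012,0,-0.045,0]

```text
clock: 3.0
tcp_pos: [0.4193, 0.1552, 0.3246]
tool_rot: [[0.999, 0.001, -0.045], [0.045, 0.0, 0.999], [0.001, -1.0, 0.0]]
force: [0.8, -0.3, 0.7]
gripper_width: 0.0851
```

>>> step_arm:
  targets:
    - [0.004,-0.01,-0.045,0]
    - [0,-0.01,-0.045,0]
    - [0,-0.02,-0.045,0]
    - [0,-0.02,-0.03,0]
    - [0,0,-0.01,0]
    - [0,0,0,0]

```text
clock: 3.75
tcp_pos: [0.4299, -0.0177, 0.3836]
tool_rot: [[0.999, -0.001, -0.043], [0.043, 0.0, 0.999], [-0.001, -1.0, 0.0]]
force: [-0.1, 1.0, -0.6]
gripper_width: 0.0853
```

>>> step_arm:
  targets:
    - [0,0.03,0,0]
    - [0,0.05,0,0]
    - [0,0.05,0,0]
    - [0,0.05,0,0]
    - [0,0.05,0,0]
    - [0,0.04,0,0]
    - [0,0.03,0,0]
    - [0,0,0,0]

```text
clock: 4.75
tcp_pos: [0.4272, -0.0165, 0.0817]
tool_rot: [[0.999, -0.007, -0.045], [0.045, 0.0, 0.999], [-0.007, -1.0, 0.0]]
force: [0.2, 0.2, 0.5]
gripper_width: 0.0853
```

```bash
python3 - <<'E'
from h import *
im,d=cap('side','side2'); a=cv2.imread('pics/side2.png'); cv2.imwrite('pics/c2.png',cv2.resize(a[130:290,150:350],(750,600),interpolation=2))
print(state()['tcp_pos'])
E
```

```text
[ 0.42868446 -0.01675361  0.08315081]
```

View pics/c2.png

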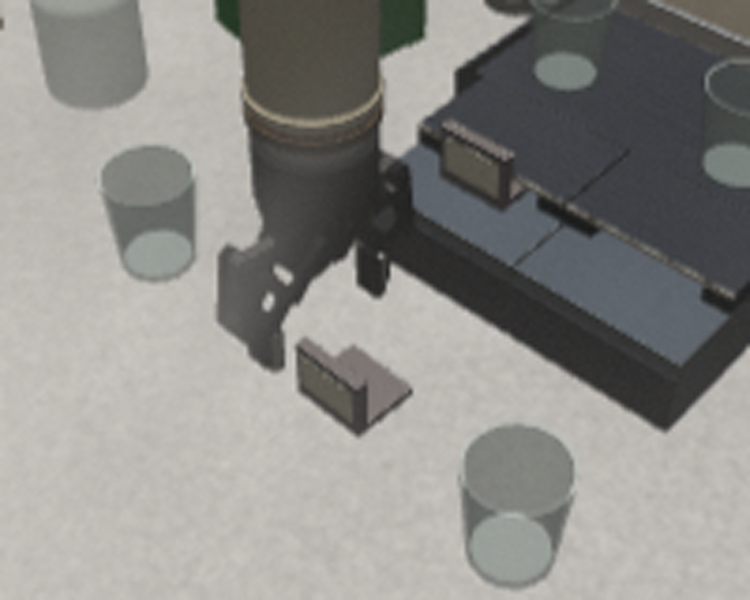

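The open fingers (crop px 265,350 and 375,285) straddle the plate above the holder, and both tumblers are clear. Now I'll lower and close.

>>> step_arm:
  targets:
    - [0.001,0.02,-0.001,0]
    - [0,0.017,0,0]
    - [0,0.01,0,0]
    - [0,0,0,0]
    - [0,0,0,0]

```text
clock: 5.42
tcp_pos: [0.4319, -0.0188, 0.038]
tool_rot: [[0.999, 0.001, -0.042], [0.042, 0.0, 0.999], [0.001, -1.0, 0.0]]
force: [-0.2, 0.2, -0.6]
gripper_width: 0.0851
```

>>> step_arm:
  targets:
    - [0,0,0,0]
    - [0,0,0,0]
    - [0,0,0,0]
    - [0,0,0,0]
    - [0,0,0,0]
    - [0,0,0,0]
    - [0,0,0,0]
    - [0,0,0,0]
  grip: 1
  newtons: 60

```text
clock: 6.42
tcp_pos: [0.4314, -0.019, 0.0374]
tool_rot: [[0.999, 0.0, -0.042], [0.042, 0.0, 0.999], [0.0, -1.0, 0.0]]
force: [-0.5, 0.5, 4.9]
gripper_width: 0.0085
```

```bash
python3 - <<'E'
from h import *
im,d=cap('side','side3'); a=cv2.imread('pics/side3.png'); cv2.imwrite('pics/c3.png',cv2.resize(a[160:280,170:320],(750,600),interpolation=2))
s=state();print(s['tcp_pos'],s['gripper_width'],s['force'])
E
```

```text
[ 0.43133767 -0.0190248   0.03740589] 0.008873647376261083 [-1.92688565  0.02588647  4.83280842]
```

View pics/c3.png

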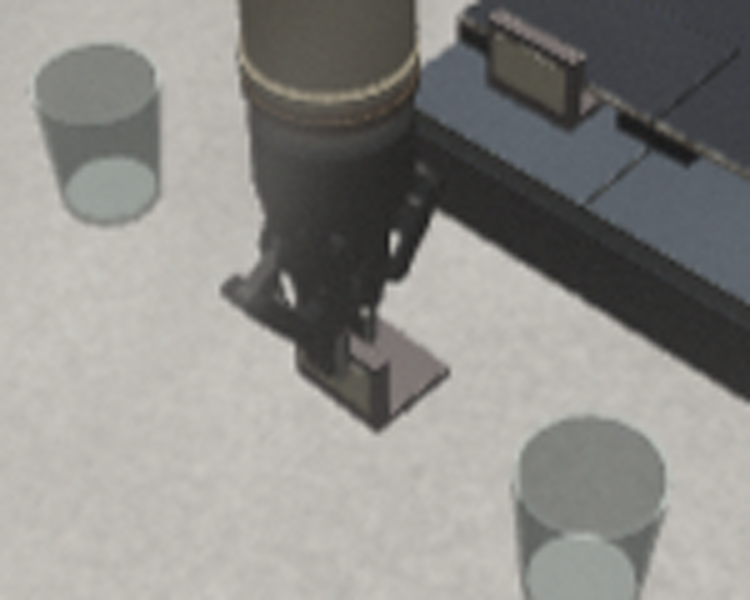

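```bash
python3 - <<'E'
from h import *
np.set_printoptions(precision=3,suppress=True,linewidth=170)
d=np.load('pics/side3.npy');W=world('side',d);a=cv2.cvtColor(cv2.imread('pics/side3.png'),cv2.COLOR_BGR2GRAY)
for v in range(222,248):
    print(v,[(u,int(a[v,u]),*np.round(W[v,u]*1000).astype(int)) for u in range(230,250,3)])
E
```

```text
222 [(230, 64, np.int64(407), np.int64(-18), np.int64(83)), (233, 60, np.int64(414), np.int64(-21), np.int64(80)), (236, 50, np.int64(-9223372036854775808), np.int64(-9223372036854775808), np.int64(-9223372036854775808)), (239, 50, np.int64(435), np.int64(-18), np.int64(62)), (242, 113, np.int64(437), np.int64(-28), np.int64(68)), (245, 132, np.int64(486), np.int64(16), np.int64(-3)), (248, 192, np.int64(490), np.int64(9), np.int64(-1))]
223 [(230, 59, np.int64(405), np.int64(-21), np.int64(83)), (233, 56, np.int64(411), np.int64(-25), np.int64(81)), (236, 51, np.int64(415), np.int64(-32), np.int64(84)), (239, 48, np.int64(433), np.int64(-21), np.int64(61)), (242, 76, np.int64(437), np.int64(-28), np.int64(65)), (245, 105, np.int64(477), np.int64(6), np.int64(8)), (248, 191, np.int64(488), np.int64(6), np.int64(0))]
224 [(230, 53, np.int64(396), np.int64(-32), np.int64(95)), (233, 53, np.int64(409), np.int64(-27), np.int64(81)), (236, 50, np.int64(413), np.int64(-34), np.int64(83)), (239, 50, np.int64(424), np.int64(-32), np.int64(74)), (242, 51, np.int64(434), np.int64(-31), np.int6
[... 8545 characters left out ...]
(-30), np.int64(-3)), (239, 188, np.int64(417), np.int64(-36), np.int64(-1)), (242, 194, np.int64(423), np.int64(-41), np.int64(-2)), (245, 124, np.int64(428), np.int64(-47), np.int64(-1)), (248, 184, np.int64(433), np.int64(-53), np.int64(0))]
247 [(230, 189, np.int64(399), np.int64(-22), np.int64(-2)), (233, 188, np.int64(404), np.int64(-28), np.int64(-1)), (236, 189, np.int64(410), np.int64(-33), np.int64(-2)), (239, 188, np.int64(416), np.int64(-38), np.int64(-3)), (242, 194, np.int64(421), np.int64(-44), np.int64(-1)), (245, 184, np.int64(426), np.int64(-49), np.int64(0)), (248, 187, np.int64(432), np.int64(-54), np.int64(-1))]<stdin>:5: RuntimeWarning: invalid value encountered in cast
```

```bash
python3 - <<'E'
import cv2
a=cv2.imread('pics/side3.png'); cv2.imwrite('pics/c3b.png',cv2.resize(a[215:250,220:264],(754,600),interpolation=cv2.INTER_NEAREST))
E
```

```text
(no output)
```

View pics/c3b.png

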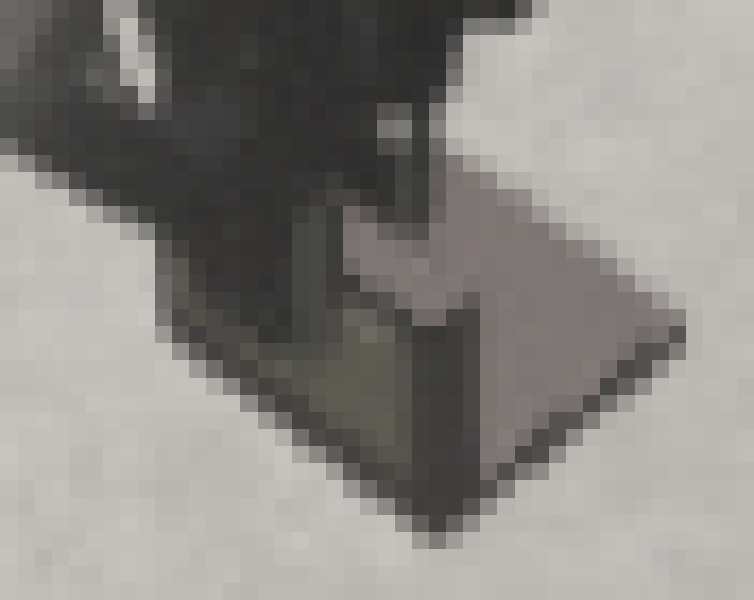

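The fingertips sit about 30 mm above the holder's underside, so they will clear the lip top (90 mm) by about 10 mm once it's on the ledge. I'll grip harder, lift, square up to 4.4° and carry it over.

>>> step_arm:
  targets:
    - [0,0,0,0]
    - [0,-0.01,0,0]
    - [0,-0.02,0,0]
    - [0,-0.03,0,0]
    - [0,-0.03,0,-1]
    - [0,-0.02,0,-1]
    - [0,0,0,0]
  newtons: 120

```text
clock: 7.35
tcp_pos: [0.4325, -0.0189, 0.1487]
tool_rot: [[0.997, 0.004, -0.077], [0.077, 0.0, 0.997], [0.004, -1.0, 0.0]]
force: [0.4, -1.0, -1.7]
gripper_width: 0.0072
```

>>> step_arm:
  targets:
    - [0.01,0,-0.01,0]
    - [0.025,0,-0.02,0]
    - [0.03,0,-0.025,0]
    - [0.03,0,-0.025,0]
    - [0.026,0,-0.02,0]
    - [0.015,0,-0.01,0]
    - [0.005,0,-0.003,0]
    - [0,0,0,0]
    - [0,0,0,0]

```text
clock: 8.48
tcp_pos: [0.5797, -0.1203, 0.1468]
tool_rot: [[0.997, -0.001, -0.077], [0.077, 0.0, 0.997], [-0.001, -1.0, 0.001]]
force: [-0.4, 0.2, -0.6]
gripper_width: 0.0073
```

```bash
python3 - <<'E'
from h import *
np.set_printoptions(precision=4,suppress=True)
for n in('side','top'):
    im,d=cap(n,n+'4')
a=cv2.imread('pics/side4.png'); cv2.imwrite('pics/c4.png',cv2.resize(a[80:260,220:445],(750,600),interpolation=2))
s=state();print(s['tcp_pos'],s['gripper_width'],s['force'],s['tool_rot'][:,0],s['clock'])
E
```

```text
[ 0.58   -0.1203  0.1472] 0.007162124154777548 [-0.0989  0.269  -0.1256] [ 0.997   0.0773 -0.0004] 8.575
```

View pics/c4.png

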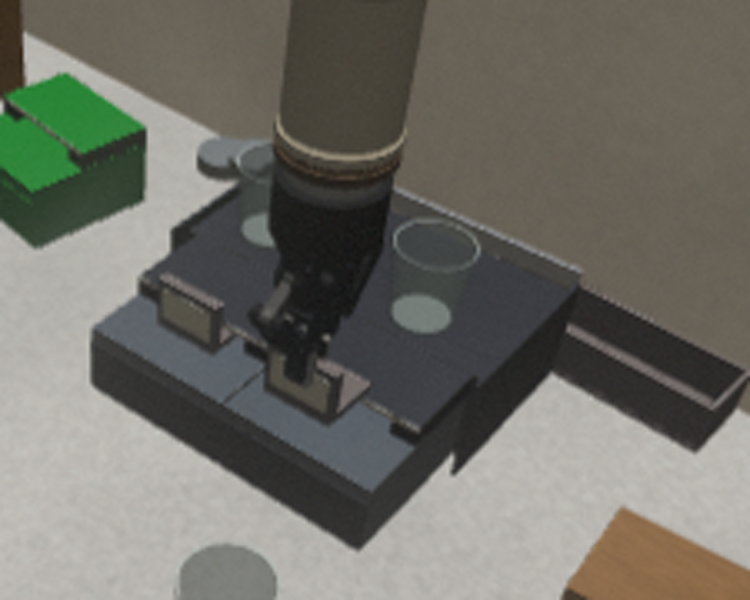

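The holder is upright over the right-hand bay (crop 305,385), with its tongue pointing at the shelf. I'll check its pose in depth.

```bash
python3 - <<'E'
from h import *
np.set_printoptions(precision=4,suppress=True,linewidth=150)
t=np.radians(4.4);R=np.array([[np.cos(t),np.sin(t)],[-np.sin(t),np.cos(t)]])
for n,o in(('side',(.5748,-.121)),('top',(.5771,-.121))):
    d=np.load(f'pics/{n}4.npy');W=world(n,d);B=W.copy();B[...,:2]=(W[...,:2]-o)@R.T
    x,y,z=B[...,0],B[...,1],B[...,2]
    m=(abs(y)<.05)&(x>-.02)&(x<.08)&(z>.096)&(z<.165)
    P=B[m]
    print(n,len(P))
    f=P[(P[:,0]<.004)&(P[:,2]<.145)&(P[:,2]>.101)&(P[:,0]>-.008)]
    if len(f)>20:
        print('front face n',len(f),'y ext',f[:,1].min(),f[:,1].max(),'z',f[:,2].min(),f[:,2].max()); A=np.c_[f[:,1:],np.ones(len(f))]; print('x=ay+bz+c',np.linalg.lstsq(A,f[:,0],rcond=None)[0],'med x',np.median(f[:,0]))
    g=P[(P[:,0]>.015)&(P[:,2]<.125)]
    if len(g)>5: print('tongue z',np.percentile(g[:,2],[5,50,95]),'x',g[:,0].min(),g[:,0].max(),'y',g[:,1].min(),g[:,1].max()); A=np.c_[g[:,:2],np.ones(len(g))]; print('z=ax+by+c',np.linalg.lstsq(A,g[:,2],rcond=None)[0])
    tp=P[(P[:,2]>.152)&(P[:,2]<.165)&(P[:,0]<.012)&(P[:,0]>-.008)]
    if len(tp): print('top',len(tp),np.median(tp,axis=0),tp.min(0),tp.max(0))
E
```

```text
side 452
front face n 221 y ext -0.02979693676692906 0.030888644099082478 z 0.10584671784627941 0.1448917193564464
x=ay+bz+c [-0.0163 -0.0476  0.0046] med x -0.0013014738696247288
tongue z [0.1101 0.1153 0.1174] x 0.015318948454237433 0.05327106095568417 y -0.029348102243681236 0.009557469031616795
z=ax+by+c [-0.0454  0.1086  0.1187]
top 58 [ 0.0004 -0.0138  0.157 ] [-0.0076 -0.0286  0.1522] [0.0095 0.0299 0.1648]
top 61
tongue z [0.1132 0.1168 0.1207] x 0.016465542524136366 0.050521609386420085 y 0.018175322506351736 0.03235963760335625
z=ax+by+c [ 0.0309 -0.1287  0.1192]
top 1 [0.0062 0.032  0.1542] [0.0062 0.032  0.1542] [0.0062 0.032  0.1542]
```

Centred (y ±30 mm), square and upright. Its underside is at about 0.109, so I'll lower gently onto the ledge.

>>> step_arm:
  targets:
    - [0,0.01,0,0]
    - [0,0.012,0,0]
    - [0,0.008,0,0]
    - [0,0.004,0,0]
    - [0,0.002,0,0]
    - [0,0,0,0]
    - [0,0,0,0]

```text
clock: 9.45
tcp_pos: [0.5808, -0.1209, 0.1116]
tool_rot: [[0.997, 0.001, -0.077], [0.077, -0.0, 0.997], [0.001, -1.0, -0.0]]
force: [0.9, 0.0, -0.3]
gripper_width: 0.0071
```

>>> step_arm:
  targets:
    - [0,0.001,0,0]
    - [0,0.001,0,0]
    - [0,0,0,0]
    - [0,0,0,0]

```text
clock: 9.95
tcp_pos: [0.5805, -0.1209, 0.1093]
tool_rot: [[0.997, -0.0, -0.077], [0.077, 0.0, 0.997], [-0.0, -1.0, 0.0]]
force: [-0.1, 0.5, -1.0]
gripper_width: 0.0071
```

>>> step_arm:
  targets:
    - [0,0.001,0,0]
    - [0,0.0005,0,0]
    - [0,0,0,0]
    - [0,0,0,0]

```text
clock: 10.45
tcp_pos: [0.5806, -0.1209, 0.1078]
tool_rot: [[0.997, -0.0, -0.077], [0.077, 0.0, 0.997], [-0.0, -1.0, 0.0]]
force: [-0.7, 0.1, -1.1]
gripper_width: 0.0073
```

>>> step_arm:
  targets:
    - [0,0.0005,0,0]
    - [0,0.0005,0,0]
    - [0,0,0,0]
    - [0,0,0,0]

```text
clock: 10.95
tcp_pos: [0.5806, -0.1208, 0.1077]
tool_rot: [[0.997, 0.0, -0.077], [0.077, 0.0, 0.997], [0.0, -1.0, 0.0]]
force: [-1.7, 1.1, 6.6]
gripper_width: 0.0074
```

Contact at 6.6 N, so it's standing on the ledge. I'll ease the vertical load a little, then slide in.

>>> step_arm:
  targets:
    - [0,-0.0003,0,0]
    - [0.002,0,0,0]
    - [0.004,0,0,0]
    - [0.004,0,0,0]
    - [0.003,0,0,0]
    - [0.002,0,0,0]
    - [0,0,0,0]
    - [0,0,0,0]

```text
clock: 11.95
tcp_pos: [0.5937, -0.1206, 0.1077]
tool_rot: [[0.997, -0.003, -0.076], [0.076, -0.0, 0.997], [-0.003, -1.0, 0.0]]
force: [-8.1, -0.6, 10.8]
gripper_width: 0.0072
```

>>> step_arm:
  targets:
    - [0,-0.0008,0,0]
    - [0,0,0,0]
    - [0,0,0,0]

```text
clock: 12.32
tcp_pos: [0.5958, -0.1196, 0.1077]
tool_rot: [[0.997, 0.0, -0.077], [0.077, -0.0, 0.997], [0.0, -1.0, -0.0]]
force: [-0.1, 0.2, -0.2]
gripper_width: 0.0075
```

>>> step_arm:
  targets:
    - [0.001,0,0,0]
    - [0.001,0,0,0]
    - [0,0,0,0]
    - [0,0,0,0]

```text
clock: 12.82
tcp_pos: [0.5976, -0.1194, 0.1078]
tool_rot: [[0.997, 0.0, -0.077], [0.077, 0.0, 0.997], [0.0, -1.0, 0.0]]
force: [0.2, 0.2, -0.6]
gripper_width: 0.007
```

Sliding freely: that was only ledge friction. Now I'll advance by feel in small steps.

>>> step_arm:
  targets:
    - [0.001,0,0,0]
    - [0.001,0,0,0]
    - [0.001,0,0,0]
    - [0.001,0,0,0]
    - [0,0,0,0]
    - [0,0,0,0]

```text
clock: 13.58
tcp_pos: [0.6015, -0.1192, 0.1079]
tool_rot: [[0.997, -0.0, -0.077], [0.077, 0.0, 0.997], [-0.0, -1.0, 0.0]]
force: [-0.0, 0.3, -1.3]
gripper_width: 0.0072
```

>>> step_arm:
  targets:
    - [0.001,0,0,0]
    - [0.001,0,0,0]
    - [0.001,0,0,0]
    - [0,0,0,0]
    - [0,0,0,0]

```text
clock: 14.2
tcp_pos: [0.6045, -0.119, 0.1079]
tool_rot: [[0.997, -0.0, -0.077], [0.077, 0.0, 0.997], [-0.0, -1.0, 0.0]]
force: [-0.1, -0.8, -0.6]
gripper_width: 0.0075
```

>>> step_arm:
  targets:
    - [0.001,0,0,0]
    - [0.001,0,0,0]
    - [0.001,0,0,0]
    - [0,0,0,0]
    - [0,0,0,0]

```text
clock: 14.82
tcp_pos: [0.6072, -0.1188, 0.1078]
tool_rot: [[0.997, -0.001, -0.077], [0.077, 0.0, 0.997], [-0.001, -1.0, 0.0]]
force: [-1.1, 0.8, 0.1]
gripper_width: 0.0073
```

>>> step_arm:
  targets:
    - [0.001,0,0,0]
    - [0.001,0,0,0]
    - [0,0,0,0]
    - [0,0,0,0]

```text
clock: 15.32
tcp_pos: [0.609, -0.1187, 0.1077]
tool_rot: [[0.997, -0.001, -0.077], [0.077, 0.0, 0.997], [-0.001, -1.0, 0.0]]
force: [-4.9, -0.4, 1.9]
gripper_width: 0.0074
```

>>> step_arm:
  targets:
    - [0.001,0,0,0]
    - [0.001,0,0,0]
    - [0,0,0,0]
    - [0,0,0,0]

```text
clock: 15.82
tcp_pos: [0.6113, -0.1185, 0.1077]
tool_rot: [[0.997, -0.0, -0.077], [0.077, -0.0, 0.997], [-0.0, -1.0, 0.0]]
force: [-4.0, -0.7, 0.8]
gripper_width: 0.0074
```

>>> step_arm:
  targets:
    - [0.001,0,0,0]
    - [0.001,0,0,0]
    - [0,0,0,0]
    - [0,0,0,0]

```text
clock: 16.32
tcp_pos: [0.6133, -0.1184, 0.1077]
tool_rot: [[0.997, -0.0, -0.077], [0.077, 0.0, 0.997], [-0.0, -1.0, 0.0]]
force: [-4.5, -1.4, -0.4]
gripper_width: 0.0073
```

Spring touched at x≈0.608, so home should be near 0.620. I'll keep going in 1 mm steps.

>>> step_arm:
  targets:
    - [0.001,0,0,0]
    - [0.001,0,0,0]
    - [0,0,0,0]
    - [0,0,0,0]

```text
clock: 16.82
tcp_pos: [0.6151, -0.1182, 0.1077]
tool_rot: [[0.997, -0.001, -0.077], [0.077, 0.0, 0.997], [-0.001, -1.0, 0.0]]
force: [-5.1, -0.5, 0.9]
gripper_width: 0.0074
```

>>> step_arm:
  targets:
    - [0.001,0,0,0]
    - [0.001,0,0,0]
    - [0,0,0,0]
    - [0,0,0,0]

```text
clock: 17.32
tcp_pos: [0.6169, -0.1181, 0.1078]
tool_rot: [[0.997, -0.001, -0.077], [0.077, 0.0, 0.997], [-0.001, -1.0, 0.0]]
force: [-5.8, -0.6, 1.4]
gripper_width: 0.0077
```

>>> step_arm:
  targets:
    - [0.001,0,0,0]
    - [0.001,0,0,0]
    - [0,0,0,0]
    - [0,0,0,0]

```text
clock: 17.82
tcp_pos: [0.6187, -0.1179, 0.1078]
tool_rot: [[0.997, -0.002, -0.077], [0.077, 0.0, 0.997], [-0.002, -1.0, 0.0]]
force: [-6.2, -0.3, 1.7]
gripper_width: 0.0075
```

>>> step_arm:
  targets:
    - [0.001,0,0,0]
    - [0,0,0,0]
    - [0,0,0,0]

```text
clock: 18.2
tcp_pos: [0.6194, -0.1179, 0.1078]
tool_rot: [[0.997, -0.002, -0.077], [0.077, 0.0, 0.997], [-0.002, -1.0, 0.0]]
force: [-7.4, -0.6, 2.4]
gripper_width: 0.0071
```

>>> step_arm:
  targets:
    - [0.001,0,0,0]
    - [0,0,0,0]
    - [0,0,0,0]

```text
clock: 18.58
tcp_pos: [0.6194, -0.118, 0.1078]
tool_rot: [[0.997, -0.004, -0.076], [0.076, 0.0, 0.997], [-0.004, -1.0, 0.001]]
force: [-10.4, -0.1, 6.0]
gripper_width: 0.0076
```

>>> step_arm:
  targets:
    - [0.001,0,0,0]
    - [0,0,0,0]
    - [0,0,0,0]

```text
clock: 18.95
tcp_pos: [0.6196, -0.1179, 0.1078]
tool_rot: [[0.997, -0.006, -0.076], [0.076, 0.001, 0.997], [-0.006, -1.0, 0.001]]
force: [-12.3, -0.1, 7.3]
gripper_width: 0.0073
```

TCP travel has stopped at 0.6195, about 11.5 mm past first touch, while the force climbs about 2–3 N per mm. One more step will tell a solid stop from friction, then I'll take a last look.

>>> step_arm:
  targets:
    - [0.001,0,0,0]
    - [0.001,0,0,0]
    - [0,0,0,0]
    - [0,0,0,0]
    - [0,0,0,0]
    - [0,0,0,0]

```text
clock: 19.7
tcp_pos: [0.6197, -0.118, 0.1079]
tool_rot: [[0.997, -0.009, -0.076], [0.076, 0.001, 0.997], [-0.009, -1.0, 0.002]]
force: [-18.7, -0.1, 13.5]
gripper_width: 0.0071
```

```bash
python3 - <<'E'
from h import *
np.set_printoptions(precision=4,suppress=True,linewidth=150)
im,d=cap('side','side5'); cap('top','top5')
a=cv2.imread('pics/side5.png'); cv2.imwrite('pics/c5.png',cv2.resize(a[80:260,220:445],(750,600),interpolation=2))
s=state();print(s['tcp_pos'],s['gripper_width'],s['force'],s['tool_rot'][:,1],s['clock'])
t=np.radians(4.4);R=np.array([[np.cos(t),np.sin(t)],[-np.sin(t),np.cos(t)]])
W=world('side',d);B=W.copy();B[...,:2]=(W[...,:2]-(.5748,-.121))@R.T
m=(abs(B[...,1])<.04)&(B[...,0]>.025)&(B[...,0]<.045)&(B[...,2]>.073)&(B[...,2]<.112);f=B[m]
f=f[abs(f[:,0]-np.median(f[:,0]))<.004]
A=np.c_[f[:,1:],np.ones(len(f))];print(len(f),'front x med',np.median(f[:,0]),'y',f[:,1].min(),f[:,1].max(),np.linalg.lstsq(A,f[:,0],rcond=None)[0])
for n in('side','top'):
    W0=world(n,np.load(f'pics/{n}1.npy'));W1=world(n,np.load(f'pics/{n}5.npy'))
    for o in outline_of(n,'tumbler_a'):
        r=o['region']; print(n,round(o['score'],2),np.round(np.array(o['position'])*[512,384],1),np.nanmedian(W1[r],axis=0),np.nanmedian(W0[r],axis=0))
E
```

```text
[ 0.6197 -0.118   0.1079] 0.007408654285866967 [-18.7245   1.5105  12.4327] [-0.0092  0.001  -1.    ] 19.8
198 front x med 0.038198797853168764 y -0.029752914731170005 0.030878652294478087 [-0.0014 -0.0087  0.039 ]
side 0.96 [289.7 262.8] [ 0.4372 -0.1801  0.0553] [ 0.4373 -0.1801  0.055 ]
side 0.87 [191.3 186.6] [0.4319 0.1766 0.0569] [0.4317 0.1766 0.0569]
side 0.87 [348.8 162.3] [ 0.7355 -0.1176  0.1377] [ 0.7348 -0.1175  0.1374]
side 0.6 [301.5 137.2] [0.7304 0.0481 0.1395] [0.7314 0.048  0.14  ]
top 0.75 [233.7 111.9] [0.7577 0.0564 0.1216] [0.7576 0.0561 0.1204]
top 0.73 [293.7 105.9] [ 0.7682 -0.0956  0.131 ] [ 0.7684 -0.0962  0.1304]
top 0.67 [186.4 225.8] [0.4366 0.1991 0.0199] [0.4367 0.1994 0.0202]
```

View pics/c5.png

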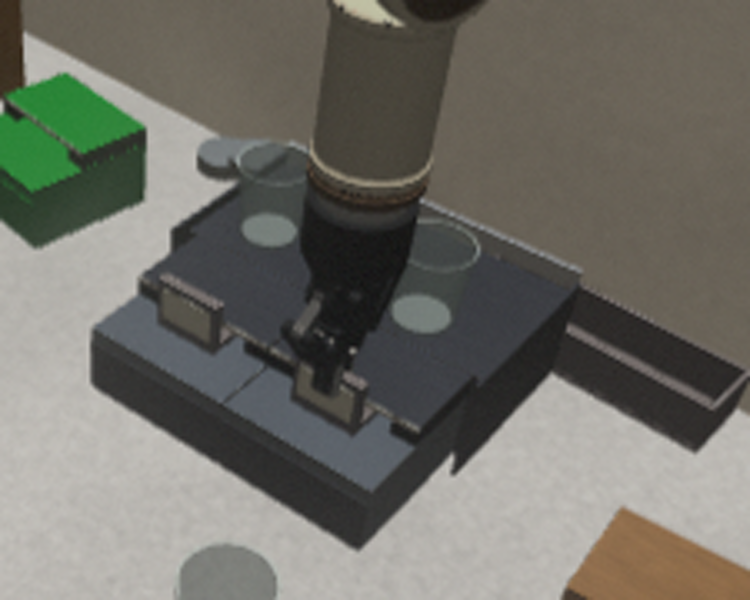

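It's pressed home: the last 4 mm of commands moved it only about 0.3 mm, while the push rose from 10 N to 19 N. The holder origin is at about 43 mm in the bay, within 39–49. The plate is upright and centred at y ±30 mm, in line with the fixed holder's kind of placing (crop 330,395). The glasses haven't moved, so I'll hand it in.

```bash
python3 -c "
from rig import *
print(sign_off()); s=state(); print(s['clock'],s['tcp_pos'],s['force'])"
```

```text
the job is handed in; nothing more can be done
None
the job is handed in; nothing more can be done
```

The holder is pressed fully home in the free right-hand black bay, and I handed the job in at about 20 s with the gripper still holding it there. `sign_off` gave no verdict.

**What I did:** I gripped the holder by the top 20 mm of its plate, which keeps the fingers above the lip. I stood it on the ledge (6.6 N contact) and slid the tongue in by feel in steps of 1 mm. The spring touched at TCP x≈0.608 and the solid stop came at x≈0.6195.

**Last checks:**
- **Fully home:** the last 4 mm of commands moved it only about 0.3 mm, while the push rose to about 19 N. The vertical load was about 12 N.
- **Position:** the holder's origin was about 43 mm in from the ledge's front edge. It was upright, square, and centred to about 1 mm.
- **Glassware:** in the pictures, the two shelf tumblers and the left counter tumbler were within about 1 mm of where they started in both cameras. The right counter tumbler checked out the same in the side camera, but the top-camera network missed it.
- **Not checked at the end:** I did not measure the jar, carton and bottle again. The arm passed well above the jar and bottle and never came near the carton.

**Disagreements:**
- The two cameras differed by about 2 mm in x. I used the top camera, because it matched where the plate was actually gripped.
- The gripper read 7 mm on the 10 mm plate.
- An early push of 8 N in x was only ledge friction. It went away when I eased the downward load.

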